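# Tip the figure blank into the carving cradle and clamp it

## Robot

A 6-joint arm with a two-finger parallel gripper is mounted at the origin on the work surface. World frame = base frame: x ahead of the robot, y to its left, z up, the work surface at z = 0. Lengths are in m, angles in rad, forces in N, time in s.
With the tool pointing down it reaches from about 0.35 to 0.775 m from the base axis. Payload 7.3 kg.
Tool frame: the origin (TCP) lies at the centre of the arm's flange, where the gripper is bolted on; the fingertips stand 178 mm ahead of it and the grasp point (between the pads) lies 159 mm ahead of it (tip_extent is the distance from the TCP to the fingertips, in m); z points along the fingers, y is the line along which they close (so a half turn about z gives the same grasp; the last joint's range is limited). The gripper opens to 92 mm and grips with 3 to 60 N. Pads are 19 mm wide; open, the fingers measure 130 mm over their backs; the gripper's body (75 mm by 190 mm) begins 47 mm behind the grasp point.
Start: joints at [0.979, 0.342, 1.524, -0, 1.275, -0.146], TCP at [0.226, 0.474, 0.405] pointing down, gripper open.
Joint ranges: [-2.53, 2.53], [-0.77, 2.02], [0.04, 2.7], [-1, 4.14], [0.28, 2.66], [-3.11, 3.11]. Speed limits (rad/s): [2.57, 2.57, 3.14, 3.14, 3.14, 3.14].

## Interface

Orientations are given as [roll, pitch, yaw] about the fixed x, y, z axes, in that order (R = Rz(yaw) Ry(pitch) Rx(roll)).
In Python, from cell import * gives the robot as it stands.
- The arm moves only by the tool arm_command, never from a script. Its arguments are lists of equal length, an entry for each row: "xyz": the shift along the world's x, y, z in mm, a list of three; "spin": the turn about the world's z in degrees. In form: {"xyz": [[tx, ty, tz], ...], "spin": [spin, ...]}. A call has 1 to 20 rows; each row shifts and turns the commanded pose from where the row before left it; what a row does not reach is not made up. A row lasts 1/10 s, in which the tool goes at most 50 mm and 8.59 degrees, less where a joint would pass 70% of its speed; a pose out of reach is approached as far as the arm can. A call with a gripper value outside its range is refused whole. "jaw" is the opening, from -1 (shut) to 1 (fully open), set as the call begins (left out, the last holds). The fingers move at their own pace and stop on an object; "squeeze" is the grip in N (left out, the last holds). Time passes only in rows, so rows that do not move let the fingers close. It gives the time, the measured TCP pose, the force, the opening and the grip force at its end, in the units of the state.
- observe(): the state, without advancing time (a new reading comes with each control period).
- read_camera(name): name is "scene" or "side" or "wrist"; returns a dict with "img" (480x640x3 uint8, red, green, blue), "depth" (480x640 float32, m along the optical axis (not along the pixel's ray), 0 where there is no reading), "fx", "fy", "cx", "cy" (pixels), "world_from_camera" (4x4, takes a point from camera to world coordinates). Camera axes: x right, y up, looking along -z (the intrinsics and any distortion apply to the point x, -y, -z); pixel columns grow to the right and rows downward; lengths in m; the calibration is good to about 2 mm. A picture is of the moment at which its call begins.
- hand_in(): hands the job in; it is judged then, once.
The state is a dict: "time": time; "qpos": joint angles; "qvel": joint speeds; "joint_efforts": joint torques, N m; "tool_pos": TCP position; "tool_rot": TCP orientation; "contact_force": force on the tool from outside, world axes, zero at the start; "torque": the same for the moment, N m; "opening": finger opening in m; "grip_force": force on a finger pad.
Only numpy, scipy, OpenCV 4.12 (cv2) and the standard library are available. Lean on these libraries where they do the work, as an engineer would, in place of code of your own. Each camera call takes 0.05 s, during which the arm holds its last target. There are 200 camera calls.

## Task

Tip the unpainted wooden figure blank over onto its flat back, along the cradle and towards the blue head stop, by gently pushing it near its head; do not pick it up. Then push the red sliding jaw up behind its foot, sliding the blank along the bed until it is pinched firmly between jaw and head stop: finish with a steady push of about 15 N on the jaw for a second, never more than 25 N, and leave it clamped there. Do not disturb the figures, pots, brush jar or mallet around it.

Things in the scene. Friction and masses are not known exactly. Their poses are not given: they have to be found in the camera images.
- cradle: Carving cradle fixed to the bench: plywood bed 460 x 110 mm with green felt, bed top 20 mm above the bench, two dark wooden rails along it (76 mm clear between them, tops 45 mm above the bench). Origin: centre of its underside, on the bench. x runs along the bed from the jaw end towards the head stop, y across it, z up.
- bed_end (a point): Middle of the bed's edge at the head-stop end, bed height, 230 mm from the cradle's origin. The blue head stop (72 mm wide, 65 mm above the bed) stands shortly before it: rigid, but pegged anywhere with its face 165 to 190 mm from the cradle's origin. That is not measured: find it by feel.
- blank: Unpainted pale wooden figure blank, 0.4 to 0.65 kg, 200 mm tall, standing on the bed near the jaw. Origin: centre of its underside; z towards its head, x towards its flat back, which faces the head stop (within 3 degrees) at the start and must face down at the end. Foot block 64 x 64 mm, 55 mm tall. Once lying, its origin (middle of the foot's underside) is 32 mm above the bed.
- blank_head (a point): Centre of the blank's round head (44 mm across, from 145 to 185 mm up, tapered crown to 200 mm), 10 mm off its middle axis towards the back. Torso 46 mm deep, 52 mm wide. Foot, torso and head are flush with the flat back, 32 mm from the middle axis. Balance point 80 mm up (pushed low, it slides); leaned over 20 degrees it falls, landing 15 to 65 mm short of the stop.
- jaw: Red jaw block, 24 mm along the bed, 70 mm wide, top 81 mm above the bed, sliding along the cradle between the rails. Origin: under its middle, at bed height; axes as the cradle's. Back face at x = -12 mm; cork pad face at x = +26 mm. It starts with the pad 25 mm or more behind the blank, slides up to 190 mm towards the head stop, resists with about 4 N of friction and stays where it is left.
- jaw_back (a point): Middle of the jaw's back face, 45 mm above the bed. Behind it the bed is free, so the jaw can be pushed here from behind with the fingers above the rails. Sliding jaw and blank together takes 6 to 9 N. The cork pad is sprung: it gives 1 mm per 3 N, up to 8 mm. When the push is let off, the jaw springs back a little and its friction keeps about 4 N on the blank.
- figure_red: finished seated figure, cream with dark round base (72 mm wide, 212 mm tall) and red sash. Origin under its centre. Leave alone.
- figure_teal: finished seated figure like the other (72 mm wide, 212 mm tall), teal sash. Origin under its centre. Leave alone.
- pot_yellow: small open white pot of yellow paint, 60 mm wide, 45 mm tall. Origin under its centre. Leave alone.
- pot_teal: small open white pot of teal paint, 60 mm wide, 45 mm tall. Origin under its centre. Leave alone.
- brush_jar: blue ceramic jar (68 mm wide, 85 mm tall) with brushes up to 155 mm. Origin under its centre. Leave alone.
- mallet: wooden mallet lying on the bench; origin under its middle. Leave alone.
There are look-alikes about, which are no part of the job. What is shaped like the blank but orange or pink is not meant.

How it is judged:
On the way, in this order (a step that is already met when the one before it is completed fails the run):
1. the blank has been tipped over and lies at rest on its flat back along the bed (angle between blank's own z axis and vertical between 1.45 and 1.69 rad and angle between blank's own x axis and vertical above 2.9 rad and angle between the z axis of blank and the x axis of cradle, either way round below 0.13 rad and y of blank in the frame of cradle between -0.02 and 0.02 m and z of blank in the frame of cradle below 0.062 m and x of blank in the frame of cradle above -0.12 m and linear speed of blank below 0.02 m/s), for 0.2 s.
2. the jaw presses the lying blank against the head stop with more than 6 N, nothing sliding (angle between blank's own z axis and vertical between 1.45 and 1.69 rad and angle between blank's own x axis and vertical above 2.9 rad and angle between the z axis of blank and the x axis of cradle, either way round below 0.13 rad and y of blank in the frame of cradle between -0.02 and 0.02 m and z of blank in the frame of cradle below 0.062 m and x of blank in the frame of cradle above -0.12 m and contact force between jaw and blank above 6 N and linear speed of blank below 0.004 m/s), for 0.5 s.
At the end, for the whole second after the job is handed in: the blank lies at rest on its flat back between the rails, within 7 degrees of the cradle's length and 20 mm of its middle, head at the head stop, the jaw's pad still pressing its foot (over 1.5 N) (angle between blank's own z axis and vertical between 1.45 and 1.69 rad and angle between blank's own x axis and vertical above 2.9 rad and angle between the z axis of blank and the x axis of cradle, either way round below 0.13 rad and y of blank in the frame of cradle between -0.02 and 0.02 m and z of blank in the frame of cradle below 0.062 m and x of blank in the frame of cradle above -0.12 m and linear speed of blank below 0.01 m/s and contact force between jaw and blank above 1.5 N and x of blank in the frame of cradle above -0.038 m); the robot touches nothing.
It fails at once if the jaw presses the blank with more than 25 N (contact force between jaw and blank above 25 N).
It fails at once if the robot pushes the jaw with more than 30 N (contact force between the fingers and jaw above 30 N).
It fails at once if the fingers shove the blank with more than 15 N (contact force between the fingers and blank above 15 N).
It fails at once if the blank is lifted off the bed (z of blank in the frame of cradle above 0.085 m).
It fails at once if a figure, paint pot, the brush jar or the mallet is moved more than 20 mm (distance of any of figure_red, figure_teal, pot_yellow, pot_teal, brush_jar, mallet from where it was at the start of the episode above 0.02 m).
It also fails if it takes over 61 s, if anything falls off the work surface, if the arm or the gripper's body presses on something with over 40 N, if the wrist force passes 120 N, or if a joint passes its speed limit or range.

## Working session

There is one attempt and no reset: what is moved stays moved. The work goes in short steps, Python scripts to look and compute and a tool call to move; the robot and the scene stay as the last step left them, time stands still between calls to the robot, and variables do not carry over. Pictures are saved under pics/ and viewed, at most 10 in all, crops included, and the job is handed in when it is done.

Besides the shell and the picture viewer there is one more tool, called after ">>>" as name(argument=value, ...), one argument or row to a line, values as JSON. arm_command: Moves the arm, as the interface text tells. Its arguments: {"type":"object","properties":{"xyz":{"type":"array","items":{"type":"array","items":{"type":"number"}}},"spin":{"type":"array","items":{"type":"number"}},"jaw":{"type":"number"},"squeeze":{"type":"number"}},"required":["xyz","spin"]}

```bash
mkdir -p pics; python3 - <<'E'
from cell import *
import cv2,pickle
d={n:read_camera(n) for n in("scene","side")}
pickle.dump(d,open('d0.pkl','wb'))
for n in d: cv2.imwrite(f'pics/{n}0.png',d[n]['img'][:,:,::-1]); print(n,d[n]['fx'],d[n]['world_from_camera'].round(3).tolist())
print(observe())
E
```

```text
scene 486.66355017167325 [[-0.413, -0.536, 0.736, 1.349], [0.911, -0.237, 0.338, 0.364], [-0.007, 0.81, 0.586, 0.778], [0.0, 0.0, 0.0, 1.0]]
side 618.7753794603998 [[0.763, 0.446, -0.468, -0.03], [-0.646, 0.503, -0.575, -0.733], [-0.021, 0.741, 0.672, 0.979], [0.0, 0.0, 0.0, 1.0]]
{'time': 0.1, 'qpos': array([ 9.78986112e-01,  3.42641090e-01,  1.52491136e+00, -2.34674995e-05,
        1.27540148e+00, -1.46011605e-01]), 'qvel': array([-0.00081447,  0.00034476, -0.0033887 ,  0.00186915,  0.0013047 ,
       -0.00104914]), 'joint_efforts': array([ 1.54776197e-03, -4.32006419e+01, -2.44693744e+01,  7.19139352e-02,
        5.26839180e-02, -6.85971054e-05]), 'tool_pos': array([0.22628941, 0.47359496, 0.40412404]), 'tool_rot': array([-3.14024259e+00, -1.75854100e-04,  2.69580077e+00]), 'contact_force': array([-0.35099163, -0.74598754, -0.08378856]), 'torque': array([-0.03679946, -0.04198878, -0.02971846]), 'grip_force': 0.0, 'opening': 0.0922591310502811}
```

View pics/scene0.png

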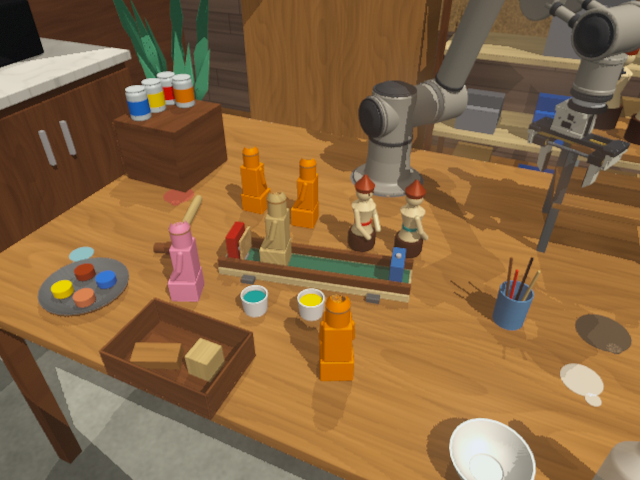

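View pics/side0.png

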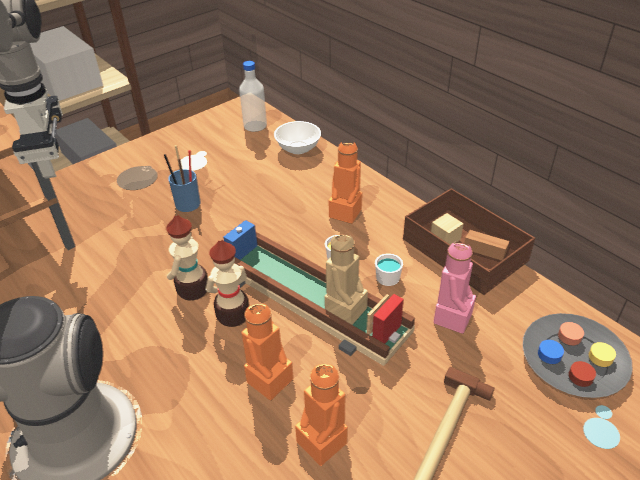

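The scene view shows the cradle from the red jaw (235,240) to the blue stop (398,263), with the blank at (277,235). In the side view the jaw is at (387,318), the stop at (240,240) and the blank at (343,280). Next I'll measure them with colour masks and depth.

```bash
cat > h.py <<'E'
import numpy as np,cv2
def cloud(c):
    v,u=np.mgrid[:480,:640]; z=c['depth']
    P=np.stack([(u-c['cx'])/c['fx']*z,-(v-c['cy'])/c['fy']*z,-z],-1)
    T=c['world_from_camera']; W=P@T[:3,:3].T+T[:3,3]; W[z<=0]=np.nan
    return W,cv2.cvtColor(c['img'],cv2.COLOR_RGB2HSV).astype(int)
def pts(c,h0,h1,smin,vmin,box,smax=256,vmax=256):
    W,H=cloud(c); u0,v0,u1,v1=box
    m=np.zeros((480,640),bool); m[v0:v1,u0:u1]=1
    h,s,v=H[...,0],H[...,1],H[...,2]
    hm=(h>=h0)&(h<=h1) if h0<=h1 else (h>=h0)|(h<=h1)
    return W[m&hm&(s>=smin)&(s<smax)&(v>=vmin)&(v<vmax)&np.isfinite(W[...,0])]
E
python3 - <<'E'
from h import *
import pickle
d=pickle.load(open('d0.pkl','rb'));np.set_printoptions(precision=4,suppress=True)
bx={'scene':dict(cr=(215,225,415,300),jaw=(224,220,248,262),st=(385,245,410,282),bl=(258,190,296,268)),
'side':dict(cr=(215,215,415,360),jaw=(365,290,408,345),st=(222,220,260,262),bl=(324,234,370,322))}
F=[]
for n in d:
    c=d[n];b=bx[n]
    f=pts(c,60,88,60,30,b['cr']); f=f[abs(f[:,2]-.02)<.006]; F.append(f)
    print(n,'felt',len(f),f.mean(0))
f=np.vstack(F)
r=cv2.minAreaRect((f[:,:2]*1000).astype(np.float32)); print(r)
# axis via top view: rails (dark) points z~.045
R=[]
for n in d:
    c=d[n];p=pts(c,0,20,40,10,bx[n]['cr'],vmax=140); p=p[abs(p[:,2]-.045)<.003]; R.append(p)
    for k,(a,e,s,v) in dict(jaw=(172,6,150,60),st=(105,120,120,60),bl=(12,25,40,90)).items():
        q=pts(c,a,e,s,v,bx[n][k]); q=q[q[:,2]>.03]
        print(n,k,len(q),q.min(0),np.percentile(q,5,0),np.median(q,0),np.percentile(q,95,0),q.max(0))
        if k=='bl':
            for z0 in np.arange(.03,.225,.02):
                t=q[abs(q[:,2]-z0)<.01]
                if len(t):print('  ',z0.round(2),len(t),np.percentile(t,3,0)[:2],np.median(t,0)[:2],np.percentile(t,97,0)[:2])
p=np.vstack(R); print(len(p)); r=cv2.minAreaRect((p[:,:2]*1000).astype(np.float32)); print('rails',r)
# beige bed outer edges
for n in d:
    q=pts(d[n],10,30,20,140,bx[n]['cr']); q=q[abs(q[:,2]-.02)<.004]; print(n,'bed',len(q)); 
    if len(q)>20: print(cv2.minAreaRect((q[:,:2]*1000).astype(np.float32)))
E
```

```text
scene felt 1082 [0.5036 0.0242 0.0212]
side felt 1003 [0.5309 0.0045 0.0207]
((523.6563110351562, -17.364715576171875), (74.97418212890625, 449.1717834472656), 10.87734317779541)
scene jaw 428 [ 0.5286 -0.2224  0.0316] [ 0.5375 -0.2155  0.0455] [ 0.5863 -0.202   0.0895] [ 0.5972 -0.1932  0.1031] [ 0.6011 -0.1912  0.1042]
scene st 374 [0.4499 0.1556 0.0432] [0.4554 0.1626 0.0481] [0.514  0.1787 0.0834] [0.5215 0.1924 0.0867] [0.5239 0.1945 0.0884]
scene bl 2172 [ 0.2932 -0.2741  0.03  ] [ 0.3479 -0.2641  0.0406] [ 0.561  -0.097   0.0991] [ 0.5814 -0.0779  0.2091] [ 0.6013 -0.0456  0.2233]
   0.03 98 [ 0.3223 -0.2711] [ 0.4965 -0.1273] [ 0.5959 -0.0776]
   0.05 506 [ 0.3143 -0.27  ] [ 0.5701 -0.1091] [ 0.5949 -0.0643]
   0.07 308 [ 0.3382 -0.2708] [ 0.567  -0.1068] [ 0.5794 -0.0765]
   0.09 180 [ 0.5181 -0.1276] [ 0.5639 -0.095 ] [ 0.5735 -0.0773]
   0.11 165 [ 0.5217 -0.1191] [ 0.5627 -0.0912] [ 0.5747 -0.077 ]
   0.13 169 [ 0.5213 -0.1183] [ 0.5638 -0.0919] [ 0.5733 -0.0774]
   0.15 186 [ 0.5161 -0.1171] [ 0.5635 -0.0919] [ 0.5716 -0.0766]
   0.17 201 [ 0.5288 -0.1197] [ 0.5585 -0.09
[... 861 characters left out ...]
184 -0.125 ] [ 0.5651 -0.0922]
   0.13 248 [ 0.5096 -0.1319] [ 0.5193 -0.1235] [ 0.5635 -0.0924]
   0.15 257 [ 0.5092 -0.1319] [ 0.5186 -0.1218] [ 0.5648 -0.0929]
   0.17 292 [ 0.5114 -0.1307] [ 0.5244 -0.1204] [ 0.5639 -0.0934]
   0.19 180 [ 0.5177 -0.1273] [ 0.5246 -0.1191] [ 0.5471 -0.0974]
   0.21 344 [ 0.5179 -0.1259] [ 0.5342 -0.1122] [ 0.5568 -0.087 ]
2209
rails ((533.486328125, 14.966766357421875), (386.0552062988281, 470.8940734863281), 42.913978576660156)
scene bed 538
((556.8589477539062, -6.6560516357421875), (93.7142333984375, 464.6272888183594), 17.877099990844727)
side bed 615
((551.4176635742188, -41.29841613769531), (423.67218017578125, 327.5689697265625), 73.97748565673828)
```

```bash
python3 - <<'E'
from h import *
import pickle
d=pickle.load(open('d0.pkl','rb'));np.set_printoptions(precision=1,suppress=True)
C=[cloud(d[n]) for n in d]; W=np.vstack([c[0].reshape(-1,3) for c in C]); H=np.vstack([c[1].reshape(-1,3) for c in C]); cam=np.repeat([0,1],480*640)
f0=(H[:,0]>=60)&(H[:,0]<=88)&(H[:,1]>60)&(abs(W[:,2]-.021)<.004)
a=np.radians(11.2)
for it in range(3):
    u=np.array([-np.sin(a),np.cos(a)]);w=np.array([u[1],-u[0]]); # w = -cradle y
    o=np.array([.5237,-.0174])
    X=(W[:,:2]-o)@u*1000; Y=-(W[:,:2]-o)@w*1000
    s=f0&(abs(X)<225)&(abs(Y)<60)
    lo,hi,xs=[],[],[]
    for x in range(-60,130,10):
        t=Y[s&(abs(X-x)<5)]
        if len(t)>20: xs.append(x);lo.append(np.percentile(t,2));hi.append(np.percentile(t,98))
    pl=np.polyfit(xs,lo,1);ph=np.polyfit(xs,hi,1);print(np.degrees(a),pl,ph)
    a+=0.5*(np.arctan(pl[0])+np.arctan(ph[0]))
a_deg=np.degrees(a)
print('u',u,'felt X',np.percentile(X[s],[.5,99.5]))
z=W[:,2]*1000
# rail top cross profile: bins of Y with z in 42-48
near=(abs(X)<240)&(abs(Y)<70)
for k in (0,1):
    t=near&(cam==k)&(abs(z-45)<3)&(abs(X)<220)
    h,e=np.histogram(Y[t],np.arange(-70,72,4));print(k,list(zip(e[:-1].astype(int),h)))
    t=near&(cam==k)&(abs(z-20)<3)
    print('bed X',np.percentile(X[t],[.3,99.7]),'Y',np.percentile(Y[t],[.5,99.5]))
red=((H[:,0]>172)|(H[:,0]<6))&(H[:,1]>150)&near&(z>50)&(z<104)&(X<-120)
blue=(H[:,0]>105)&(H[:,0]<120)&(H[:,1]>120)&near&(z>50)&(X>100)
for n,m in(('red',red),('blue',blue)):
    print(n,m.sum(),np.percentile(X[m],[1,5,50,95,99]),np.percentile(Y[m],[1,50,99]),'ztop',np.percentile(z[m],99))
bl=(abs(Y)<45)&(X>-150)&(X<0)&(z>50)
for z0 in range(55,225,15):
    t=bl&(abs(z-z0)<7); print(z0,np.percentile(X[t],[2,98]),np.percentile(Y[t],[2,98]))
# obstacles above z 100 near
t=(z>95)&(z<230)&(abs(X)<400)&(abs(Y)<250)&~((abs(Y)<45)&(X>-230)&(X<0))
g=np.zeros((50,80),np.uint8);g[((Y[t]+250)/10).astype(int),((X[t]+400)/10).astype(int)]=255
n,L,st,c=cv2.connectedComponentsWithStats(g)
for i in range(1,n):
    if st[i,4]>3:print('obst X',st[i,0]*10-400,(st[i,0]+st[i,2])*10-400,'Y',st[i,1]*10-250,(st[i,1]+st[i,3])*10-250)
E
```

```text
11.2 [ -0.1 -24.4] [ 0. 32.]
7.62888885227747 [ -0.1 -24.4] [ 0.1 32.3]
7.527295851625592 [ -0.1 -24.4] [ 0.1 32.4]
u [-0.1  1. ] felt X [-220.   221.1]
0 [(np.int64(-70), np.int64(6)), (np.int64(-66), np.int64(27)), (np.int64(-62), np.int64(54)), (np.int64(-58), np.int64(89)), (np.int64(-54), np.int64(99)), (np.int64(-50), np.int64(125)), (np.int64(-46), np.int64(122)), (np.int64(-42), np.int64(137)), (np.int64(-38), np.int64(117)), (np.int64(-34), np.int64(78)), (np.int64(-30), np.int64(47)), (np.int64(-26), np.int64(23)), (np.int64(-22), np.int64(18)), (np.int64(-18), np.int64(4)), (np.int64(-14), np.int64(1)), (np.int64(-10), np.int64(0)), (np.int64(-6), np.int64(1)), (np.int64(-2), np.int64(2)), (np.int64(2), np.int64(2)), (np.int64(6), np.int64(3)), (np.int64(10), np.int64(2)), (np.int64(14), np.int64(1)), (np.int64(18), np.int64(2)), (np.int64(22), np.int64(2)), (np.int64(26), np.int64(16)), (np.int64(30), np.int64(15)), (np.int64(34), np.int64(45)), (np.int64(38), np.int64(62)), (np.int64(42), np.int64(74)), (np.int64(46), np.int64(99)), (np.int64(50), np.int64(78)), (np.int6
[... 1283 characters left out ...]
.5 -182.3] [-48.8 -11.9  24.2] ztop 103.56719864179453
blue 860 [175.8 177.3 188.3 207.9 210.2] [-23.9   6.2  50. ] ztop 88.71192012359015
55 [-132.2  -63.5] [-40.9  28.9]
70 [-132.1  -64.3] [-40.1  29. ]
85 [-125.8  -64.1] [-35.1  23.2]
100 [-118.5  -64. ] [-36.8  25.2]
115 [-113.9  -63.6] [-38.3  27.9]
130 [-114.1  -63.8] [-37.4  27.2]
145 [-114.2  -63.9] [-36.6  26.2]
160 [-113.7  -64.4] [-34.1  24.6]
175 [-110.2  -65.5] [-27.5  18. ]
190 [-110.6  -65.9] [-27.7  17.7]
205 [-110.1  -66.1] [-26.1  17.4]
220 [-106.   -70.1] [-22.8  13.6]
obst X 90 150 Y -250 -240
obst X -290 -220 Y -190 -110
obst X 50 120 Y 100 190
obst X 170 240 Y 110 200
obst X -110 -50 Y 170 250
obst X -290 -210 Y 200 250
```

```bash
python3 - <<'E'
from h import *
import pickle
d=pickle.load(open('d0.pkl','rb'));np.set_printoptions(precision=1,suppress=True)
C=[cloud(d[n]) for n in d]; W=np.vstack([c[0].reshape(-1,3) for c in C]); H=np.vstack([c[1].reshape(-1,3) for c in C]); cam=np.repeat([0,1],480*640)
a=np.radians(11.2);u=np.array([-np.sin(a),np.cos(a)]);v=-np.array([u[1],-u[0]]);o=np.array([.5237,-.0174])
X=(W[:,:2]-o)@u*1000; Y=(W[:,:2]-o)@v*1000;z=W[:,2]*1000
near=(abs(X)<240)&(abs(Y)<70)
red=((H[:,0]>172)|(H[:,0]<6))&(H[:,1]>150)&near&(z>50)&(z<106)&(X<-120)
blue=(H[:,0]>105)&(H[:,0]<120)&(H[:,1]>120)&near&(z>50)&(X>100)
for n,m in(('red',red),('blue',blue)):
  for k in(0,1):
    q=m&(cam==k);print(n,k,np.percentile(X[q],[1,5,50,95,99]),np.percentile(Y[q],[1,50,99]))
q=red&(z<97)&(cam==1)&(X<-195); print('red back slope',np.polyfit(Y[q],X[q],1))
bl=(abs(Y)<45)&(X>-150)&(X<-20)
for z0 in (60,120,140,180,195):
    t=bl&(abs(z-z0)<7); print(z0,np.percentile(X[t],[1,50,99]),np.percentile(Y[t],[2,98]))
# rail slope: tops
t=near&(abs(z-45)<2.5)&(abs(X)<215)&(H[:,2]<140)
for s in(-1,1):
  for k in (0,1):
    q=t&(Y*s>30)&(Y*s<62)&(cam==k);print('rail',s,k,q.sum(),np.percentile(Y[q],[3,50,97]),np.polyfit(X[q],Y[q],1))
for k in(0,1):
  q=near&(abs(z-20)<3)&(cam==k);print('bed',np.percentile(X[q],[.3,99.7]),np.percentile(Y[q],[.5,99.5]))
t=(z>95)&(z<230)&(abs(X)<400)&(abs(Y)<250)&~((abs(Y)<45)&(X>-230)&(X<0))
g=np.zeros((50,80),np.uint8);g[((Y[t]+250)/10).astype(int),((X[t]+400)/10).astype(int)]=255
n,L,st,c=cv2.connectedComponentsWithStats(g)
for i in range(1,n):
    if st[i,4]>3:print('obst X',st[i,0]*10-400,(st[i,0]+st[i,2])*10-400,'Y',st[i,1]*10-250,(st[i,1]+st[i,3])*10-250)
def P(x,y):return (o+x/1000*u+y/1000*v)*1000
for n,x,y in (('behind head',-160,0),('back jaw',-245,0),('end',-70,0)):print(n,P(x,y))
print(u,v)
E
```

```text
red 0 [-205.6 -203.9 -191.3 -184.6 -184.2] [-37.  -24.9  30.2]
red 1 [-210.4 -209.9 -203.9 -187.7 -184.9] [-31.9  10.9  37.3]
blue 0 [182.5 183.6 196.3 208.7 209.7] [-36.9 -26.3  34.1]
blue 1 [177.  178.  182.2 205.  208.5] [-30.6   6.7  38.6]
red back slope [   0.1 -208.1]
60 [-131.6 -103.4  -64.7] [-33.7  34.5]
120 [-114.2  -97.7  -64.5] [-32.2  33.8]
140 [-113.6  -96.3  -64.8] [-31.1  32.9]
180 [-111.   -92.5  -65.4] [-22.3  23.6]
195 [-110.6  -91.4  -65.9] [-21.5  23.1]
rail -1 0 781 [-52.8 -45.4 -34.7] [  0.  -45.3]
rail -1 1 74 [-42.  -36.5 -30.7] [  0.  -36.5]
rail 1 0 354 [36.7 42.3 51.1] [ 0.  42.9]
rail 1 1 443 [34.5 46.5 54.3] [ 0.  47.8]
bed [-224.5  229.5] [-56.7  42.7]
bed [-229.7  180.5] [-39.9  57.2]
obst X -300 -230 Y -170 -90
obst X 60 130 Y 90 180
obst X 180 250 Y 100 190
obst X -100 -40 Y 170 250
obst X -270 -200 Y 210 250
behind head [ 554.8 -174.4]
back jaw [ 571.3 -257.7]
end [537.3 -86.1]
[-0.2  1. ] [-1.  -0.2]
```

>>> arm_command(
  xyz=[
    [0,0,30],
    [0,0,30],
    [20.5,-40.5,0],
    [20.5,-40.5,0],
    [20.5,-40.5,0],
    [20.5,-40.5,0],
    [20.5,-40.5,0],
    [20.5,-40.5,0],
    [20.5,-40.5,0],
    [20.5,-40.5,0],
    [20.5,-40.5,0],
    [20.5,-40.5,0],
    [20.5,-40.5,0],
    [20.5,-40.5,0],
    [20.5,-40.5,0],
    [20.5,-40.5,0],
    [20.5,-40.5,0],
    [20.5,-40.5,0],
    [0,0,0],
  ],
  spin=[0,0,3.06,3.06,3.06,3.06,3.06,3.06,3.06,3.06,3.06,3.06,3.06,3.06,0,0,0,0,0],
  jaw=-1,
  squeeze=40,
)

```text
time: 2.0
tool_pos: [0.5556, -0.1789, 0.4627]
tool_rot: [-3.141, -0.002, -2.951]
contact_force: [-0.3, 1.2, -0.2]
opening: 0.0004
grip_force: 0.0
```

>>> arm_command(
  xyz=[
    [0,0,-30],
    [0,0,-30],
    [0,0,-30],
    [0,0,-20],
    [0,0,0],
    [0,0,0],
  ],
  spin=[0,0,0,0,0,0],
)

```text
time: 2.6
tool_pos: [0.5544, -0.1739, 0.3552]
tool_rot: [3.141, -0.0, -2.946]
contact_force: [0.5, -0.6, 0.5]
opening: 0.0009
grip_force: 0.0
```

```bash
python3 - <<'E'
from cell import *
import cv2
c=read_camera("side"); s=read_camera("scene")
import numpy as np
cv2.imwrite('pics/a.png',np.hstack([cv2.resize(c['img'][150:370,200:450],None,fx=1.6,fy=1.6),cv2.resize(s['img'][150:370,180:430],None,fx=1.6,fy=1.6)])[:,:,::-1]); o=observe();print(o['tool_pos'],o['contact_force'])
E
```

```text
[ 0.55463308 -0.17417057  0.35633648] [-0.5861766  -0.13780542 -0.37005199]
```

View pics/a.png

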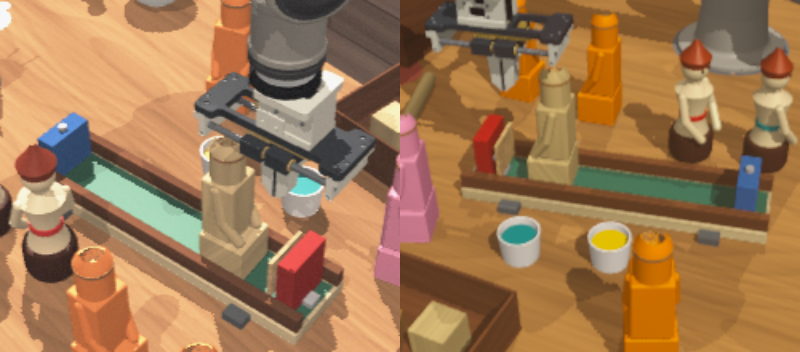

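The left crop shows the closed fingers coming down beside the head at (265,165). The right crop shows them at (505,70), behind the head (555,85) and clear of it. I'll push now.

>>> arm_command(
  xyz=[
    [-1,4.9,0],
    [-1,4.9,0],
    [-1,4.9,0],
    [-1,4.9,0],
    [-0.6,2.9,0],
    [-0.6,2.9,0],
    [-0.6,2.9,0],
    [-0.6,2.9,0],
    [-0.6,2.9,0],
    [-0.6,2.9,0],
    [-0.6,2.9,0],
    [-0.6,2.9,0],
    [-0.6,2.9,0],
    [-0.6,2.9,0],
    [-0.6,2.9,0],
    [-0.6,2.9,0],
  ],
  spin=[0,0,0,0,0,0,0,0,0,0,0,0,0,0,0,0],
)

```text
time: 4.3
tool_pos: [0.5431, -0.1196, 0.3547]
tool_rot: [3.141, -0.0, -2.946]
contact_force: [-0.5, 0.2, 0.9]
opening: -0.0
grip_force: 0.3
```

```bash
python3 - <<'E'
from cell import *
import cv2
c=read_camera("side"); s=read_camera("scene")
import numpy as np
cv2.imwrite('pics/b.png',np.hstack([cv2.resize(c['img'][150:370,200:450],None,fx=1.6,fy=1.6),cv2.resize(s['img'][150:370,180:430],None,fx=1.6,fy=1.6)])[:,:,::-1]); o=observe();print(o['tool_pos'],o['contact_force'])
E
```

```text
[ 0.54306196 -0.11949343  0.3546628 ] [-0.05292912  0.06550615 -0.07049583]
```

View pics/b.png

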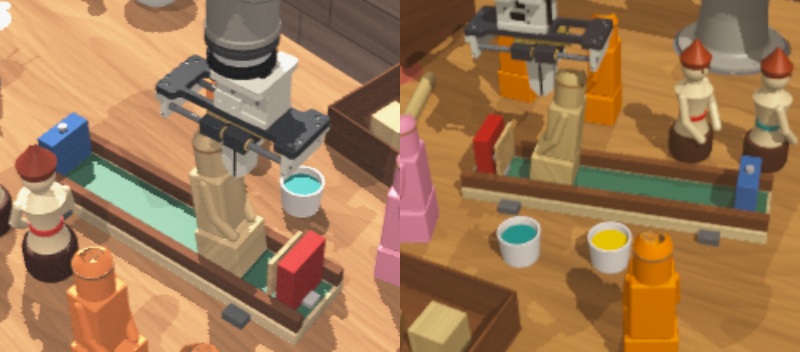

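The blank is leaning about 10° with its foot still in place, and its head is at (205,155) in the left crop and (570,90) in the right. I'll keep pushing until it falls.

>>> arm_command(
  xyz=[
    [-0.6,2.9,0],
    [-0.6,2.9,0],
    [-0.6,2.9,0],
    [-0.6,2.9,0],
    [-0.6,2.9,0],
    [-0.6,2.9,0],
    [-0.6,2.9,0],
    [-0.6,2.9,0],
    [-0.6,2.9,0],
    [-0.6,2.9,0],
    [-0.6,2.9,0],
    [-0.6,2.9,0],
    [0,0,0],
    [0,0,0],
    [0,0,0],
    [0,0,0],
    [0,0,0],
  ],
  spin=[0,0,0,0,0,0,0,0,0,0,0,0,0,0,0,0,0],
)

```text
time: 6.1
tool_pos: [0.536, -0.0852, 0.3547]
tool_rot: [3.141, -0.0, -2.947]
contact_force: [-0.6, 0.6, 0.6]
opening: 0.0005
grip_force: 0.0
```

```bash
python3 - <<'E'
from cell import *
import cv2
c=read_camera("side"); s=read_camera("scene")
import numpy as np
cv2.imwrite('pics/c.png',np.hstack([cv2.resize(c['img'][150:370,200:450],None,fx=1.6,fy=1.6),cv2.resize(s['img'][150:370,180:430],None,fx=1.6,fy=1.6)])[:,:,::-1]); o=observe();print(o['tool_pos'],o['contact_force'])
E
```

```text
[ 0.53595873 -0.08517226  0.35472942] [0.51401805 0.20160069 0.31401186]
```

View pics/c.png

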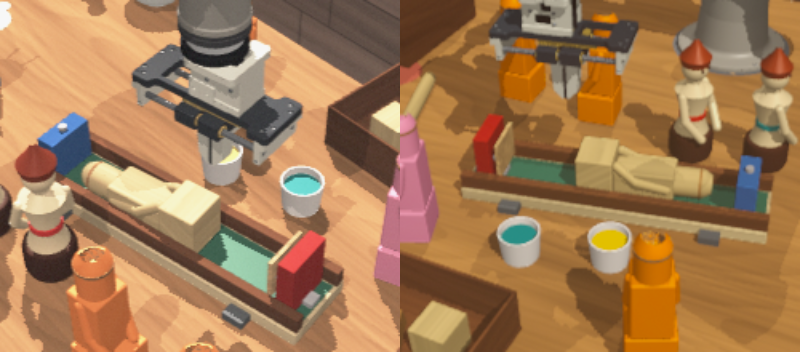

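It has fallen and lies on its back along the bed, head towards the stop (left crop: foot at (195,215), head at (100,175)). Next I'll move behind the jaw.

>>> arm_command(
  xyz=[
    [7.4,-37.5,0],
    [7.4,-37.5,0],
    [7.4,-37.5,0],
    [7.4,-37.5,0],
    [7.4,-37.5,0],
    [0,0,0],
    [0,0,-30],
    [0,0,-30],
    [0,0,-30],
    [0,0,-21],
    [0,0,-10],
    [0,0,0],
    [0,0,0],
    [0,0,0],
  ],
  spin=[0,0,0,0,0,0,0,0,0,0,0,0,0,0],
)

```text
time: 7.6
tool_pos: [0.5734, -0.2727, 0.2353]
tool_rot: [-3.14, 0.002, -2.946]
contact_force: [0.2, 0.0, -0.4]
opening: 0.0005
grip_force: 0.0
```

>>> arm_command(
  xyz=[
    [-1,4.9,0],
    [-1,4.9,0],
    [-1,4.9,0],
    [-1,4.9,0],
    [-0.4,2,0],
    [-0.4,2,0],
    [-0.4,2,0],
    [-0.4,2,0],
    [-0.4,2,0],
    [-0.4,2,0],
    [-0.4,2,0],
    [-0.4,2,0],
    [-0.4,2,0],
  ],
  spin=[0,0,0,0,0,0,0,0,0,0,0,0,0],
)

```text
time: 8.9
tool_pos: [0.5654, -0.2353, 0.2338]
tool_rot: [-3.141, 0.0, -2.947]
contact_force: [0.9, -3.4, -1.9]
opening: 0.0002
grip_force: 2.0
```

>>> arm_command(
  xyz=[
    [-0.6,2.9,0],
    [-0.6,2.9,0],
    [-0.8,3.9,0],
    [-0.8,3.9,0],
    [-1,4.9,0],
    [-1,4.9,0],
    [-1,4.9,0],
    [-1,4.9,0],
    [-1,4.9,0],
    [-1,4.9,0],
    [-1,4.9,0],
    [-1,4.9,0],
    [-1,4.9,0],
    [-0.8,3.9,0],
    [-0.6,2.9,0],
    [-0.4,2,0],
    [-0.4,2,0],
  ],
  spin=[0,0,0,0,0,0,0,0,0,0,0,0,0,0,0,0,0],
)

```text
time: 10.6
tool_pos: [0.5514, -0.1664, 0.2338]
tool_rot: [-3.142, 0.0, -2.947]
contact_force: [2.3, -3.7, -2.5]
opening: 0.0001
grip_force: 1.9
```

```bash
python3 - <<'E'
from cell import *
from h import *
c=read_camera("side"); s=read_camera("scene")
cv2.imwrite('pics/d.png',np.hstack([cv2.resize(c['img'][150:370,200:450],None,fx=1.6,fy=1.6),cv2.resize(s['img'][150:370,180:430],None,fx=1.6,fy=1.6)])[:,:,::-1])
a=np.radians(11.2);u=np.array([-np.sin(a),np.cos(a)]);v=np.array([-u[1],u[0]]);o=np.array([.5237,-.0174])
for q in (c,s):
    W,H=cloud(q);X=(W[...,:2]-o)@u*1000;Y=(W[...,:2]-o)@v*1000;z=W[...,2]*1000
    red=((H[...,0]>172)|(H[...,0]<6))&(H[...,1]>150)&(abs(Y)<38)&(abs(X)<230)&(z>50)&(z<106)
    top=(z>78)&(z<90)&(abs(Y)<34)&(X>-140)&(X<60)&~red&(H[...,0]<30)
    print(np.percentile(X[red],[1,50,99]),'foot/blank',np.percentile(X[top],[1,3,50,97]))
    bl=(z>50)&(abs(Y)<30)&(H[...,0]<30)&(X>0)&(X<175); print('head',np.percentile(X[bl],[97,99]))
ob=observe();t=ob['tool_pos'];print((t[:2]-o)@u*1000,(t[:2]-o)@v*1000,ob['contact_force'])
E
```

```text
[-134.79147092 -127.23996478 -110.61151056] foot/blank [-137.50944137 -109.73853417  -31.03383561   -2.41934221]
head [132.29802842 137.84434188]
[-130.40873964 -116.57642646 -107.86845214] foot/blank [-109.52706611 -103.49751904  -30.95240031    0.2549607 ]
head [135.51421791 140.57049335]
-151.33013817645445 1.8239209454936136 [ 0.86260394 -1.60842614 -1.52836815]
```

View pics/d.png

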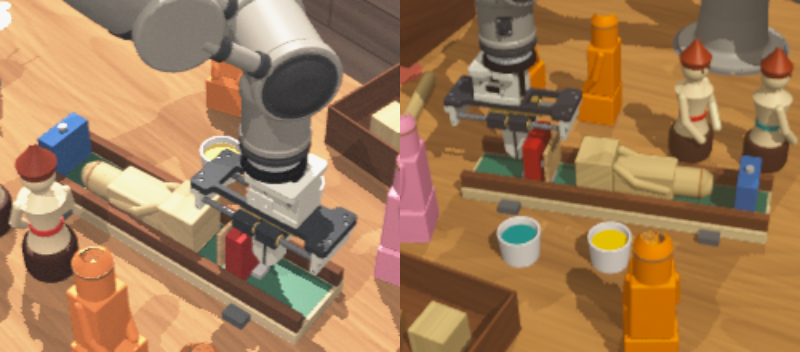

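The jaw stands upright about 30 mm behind the foot (right crop: pad at (553,150), foot at (580,165)). I'll carry on slowly until the jaw meets the blank.

>>> arm_command(
  xyz=[
    [-0.6,2.9,0],
    [-0.8,3.9,0],
    [-0.8,3.9,0],
    [-0.8,3.9,0],
    [-0.8,3.9,0],
    [-0.4,2,0],
    [-0.4,2,0],
    [-0.4,2,0],
    [-0.4,2,0],
    [-0.4,2,0],
    [-0.4,2,0],
    [-0.4,2,0],
    [-0.4,2,0],
    [-0.4,2,0],
  ],
  spin=[0,0,0,0,0,0,0,0,0,0,0,0,0,0],
)

```text
time: 12.1
tool_pos: [0.5439, -0.1298, 0.2338]
tool_rot: [3.142, 0.0, -2.947]
contact_force: [2.3, -4.4, -1.6]
opening: 0.0003
grip_force: 2.0
```

>>> arm_command(
  xyz=[
    [-0.4,2,0],
    [-0.4,2,0],
    [-0.4,2,0],
    [-0.4,2,0],
    [-0.4,2,0],
    [-0.4,2,0],
    [-0.4,2,0],
    [-0.4,2,0],
    [-0.4,2,0],
    [-0.4,2,0],
  ],
  spin=[0,0,0,0,0,0,0,0,0,0],
)

```text
time: 13.1
tool_pos: [0.54, -0.1102, 0.2338]
tool_rot: [-3.141, 0.0, -2.947]
contact_force: [1.7, -6.1, -0.6]
opening: 0.0006
grip_force: 3.0
```

>>> arm_command(
  xyz=[
    [-0.2,1,0],
    [-0.2,1,0],
    [-0.2,1,0],
    [-0.2,1,0],
    [-0.2,1,0],
    [-0.2,1,0],
  ],
  spin=[0,0,0,0,0,0],
)

```text
time: 13.7
tool_pos: [0.5388, -0.1043, 0.2338]
tool_rot: [-3.141, 0.0, -2.947]
contact_force: [2.2, -5.1, -1.0]
opening: 0.0005
grip_force: 3.0
```

>>> arm_command(
  xyz=[
    [-0.2,1,0],
    [-0.2,1,0],
    [-0.2,1,0],
    [-0.2,1,0],
  ],
  spin=[0,0,0,0],
)

```text
time: 14.1
tool_pos: [0.5379, -0.1002, 0.2338]
tool_rot: [-3.141, 0.0, -2.946]
contact_force: [2.1, -4.6, -1.6]
opening: 0.0003
grip_force: 3.0
```

>>> arm_command(
  xyz=[
    [-0.2,1,0],
    [-0.2,1,0],
    [-0.2,1,0],
    [0,0,0],
  ],
  spin=[0,0,0,0],
)

```text
time: 14.5
tool_pos: [0.5373, -0.0971, 0.2338]
tool_rot: [-3.141, 0.0, -2.946]
contact_force: [2.2, -4.5, -1.7]
opening: 0.0003
grip_force: 2.6
```

>>> arm_command(
  xyz=[
    [-0.2,1,0],
    [-0.2,1,0],
    [-0.2,1,0],
  ],
  spin=[0,0,0],
)

```text
time: 14.8
tool_pos: [0.5367, -0.0943, 0.2338]
tool_rot: [-3.141, 0.0, -2.946]
contact_force: [1.3, -5.8, -1.4]
opening: 0.0003
grip_force: 3.0
```

>>> arm_command(
  xyz=[
    [-0.2,1,0],
    [-0.2,1,0],
    [-0.2,1,0],
  ],
  spin=[0,0,0],
)

```text
time: 15.1
tool_pos: [0.5362, -0.0913, 0.2338]
tool_rot: [-3.141, 0.0, -2.946]
contact_force: [2.6, -7.5, -1.4]
opening: 0.0002
grip_force: 3.5
```

>>> arm_command(
  xyz=[
    [-0.2,1,0],
    [0,0,0],
  ],
  spin=[0,0],
)

```text
time: 15.3
tool_pos: [0.536, -0.0904, 0.2338]
tool_rot: [-3.14, 0.0, -2.946]
contact_force: [2.1, -6.4, -0.8]
opening: 0.0003
grip_force: 3.7
```

>>> arm_command(
  xyz=[
    [-0.2,1,0],
    [-0.2,1,0],
    [0,0,0],
  ],
  spin=[0,0,0],
)

```text
time: 15.6
tool_pos: [0.5357, -0.089, 0.2338]
tool_rot: [-3.139, 0.0, -2.946]
contact_force: [2.5, -10.4, -3.9]
opening: 0.0002
grip_force: 5.4
```

Contact with the stop: the force is rising. I'll continue in 1 mm steps to 15 N.

>>> arm_command(
  xyz=[
    [-0.2,1,0],
    [0,0,0],
  ],
  spin=[0,0],
)

```text
time: 15.8
tool_pos: [0.5355, -0.0884, 0.2338]
tool_rot: [-3.139, 0.0, -2.946]
contact_force: [2.2, -12.3, -3.1]
opening: 0.0007
grip_force: 6.3
```

>>> arm_command(
  xyz=[
    [-0.2,0.8,0],
    [0,0,0],
  ],
  spin=[0,0],
)

```text
time: 16.0
tool_pos: [0.5354, -0.0878, 0.2339]
tool_rot: [-3.138, 0.001, -2.946]
contact_force: [2.6, -14.6, -2.3]
opening: 0.0004
grip_force: 7.1
```

>>> arm_command(
  xyz=[
    [0,0.2,0],
    [0,0,0],
    [0,0,0],
    [0,0,0],
    [0,0,0],
    [0,0,0],
    [0,0,0],
    [0,0,0],
    [0,0,0],
    [0,0,0],
    [0,0,0],
    [0,0,0],
    [0,0,0],
  ],
  spin=[0,0,0,0,0,0,0,0,0,0,0,0,0],
)

```text
time: 17.3
tool_pos: [0.5354, -0.0878, 0.2339]
tool_rot: [-3.138, 0.001, -2.946]
contact_force: [2.1, -14.9, -3.9]
opening: 0.0006
grip_force: 7.4
```

Steady at 15 N. I'll back off gently along the cradle, then lift.

>>> arm_command(
  xyz=[
    [0.2,-1,0],
    [0.2,-1,0],
    [0.2,-1,0],
    [0.2,-1,0],
    [0.2,-1,0],
    [0.4,-2,0],
    [0.6,-3,0],
    [1,-5,0],
    [2,-10,0],
    [2,-10,0],
    [0,0,0],
    [0,0,20],
    [0,0,30],
    [0,0,30],
    [0,0,30],
    [0,0,0],
    [0,0,0],
  ],
  spin=[0,0,0,0,0,0,0,0,0,0,0,0,0,0,0,0,0],
)

```text
time: 19.0
tool_pos: [0.542, -0.121, 0.3441]
tool_rot: [-3.141, 0.001, -2.947]
contact_force: [-0.0, 0.2, -0.3]
opening: 0.0005
grip_force: 0.0
```

```bash
python3 - <<'E'
from cell import *
from h import *
c=read_camera("side"); s=read_camera("scene")
cv2.imwrite('pics/e.png',np.hstack([cv2.resize(c['img'][150:370,200:450],None,fx=1.6,fy=1.6),cv2.resize(s['img'][150:370,180:430],None,fx=1.6,fy=1.6)])[:,:,::-1])
print(observe()['tool_pos'],observe()['contact_force'])
E
```

```text
[ 0.54177698 -0.12092085  0.34256388] [0.39287395 0.09164691 0.09301785]
```

View pics/e.png

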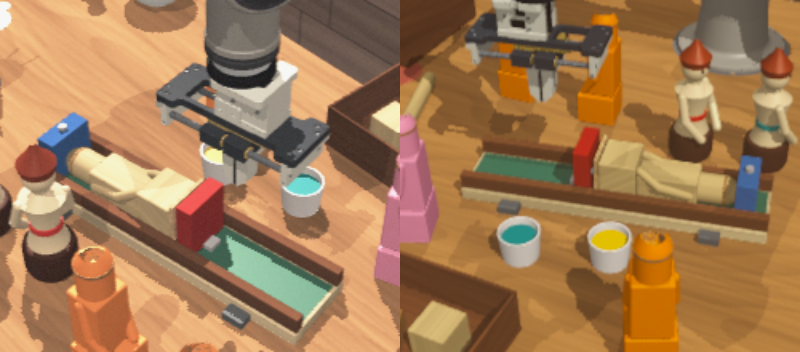

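The blank is clamped: its head is at the blue stop (right crop, (735,185)) and the pad is on its foot (595,165). The arm is clear of everything, so I'm handing in.

```bash
python3 -c "
from cell import *
print(hand_in())"
```

```text
the job is handed in; nothing more can be done
None
```

The blank lies on its flat back, clamped between the jaw and the head stop after a steady push of about 15 N for over a second; the job was handed in at about 19 s with the arm clear, but no verdict was returned.

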